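Set the needle valve of the exchange-gas set and open its shut-off

TASK

Set the metering valve on the small gas set: turn its round knob clockwise until you feel the needle come home on its seat, finger-tight and no harder, then back it off a quarter of a turn. After that swing the shut-off lever fully open, in line with the tube, and leave the parts lying beside the set where they are.

Things in the scene. Friction and masses are not known exactly. Their poses are not given: they have to be found in the camera images.
- gas_set: Gas set fixed to the bench: aluminium base plate, 122 mm deep (x), 250 mm wide (y), top at 12 mm. Origin under the plate's middle, at bench height; x away from the robot, y left, z up. A steel reservoir (top 56 mm) lies along its front, a gauge (top 78 mm) stands front left; behind runs the gas line along y with two valves. Apart from gauge, knob and lever all is below 80 mm.
- needle_axis (a point): Point on the needle valve's upright axis, at bench height, (26, 55) mm from the origin of the gas set. The stem has a right-hand thread: clockwise from above closes. It starts 0.8 to 2.2 rad (an eighth to a third of a turn) open and turns with 0.04 N m of drag. On the seat the torque climbs 2 N m per rad of further turning. Finger-tight is 0.15 to 0.35 N m; beyond 0.6 N m the needle is damaged.
- knob_grip (a point): Middle of the needle valve's round black knurled knob: 34 mm in diameter, 24 mm high (91 to 115 mm above the bench), axis upright, grips anywhere round its rim. Its x axis points along the white line on the knob's top and turns with it. The line does not tell where the seat is: the knob was clamped on the stem at any angle. Let go when tight, it springs back by up to 0.2 rad.
- needle (a joint): How far the needle stands off its seat along its axis, in metres: 0 where it touches. The thread lifts it 0.25 mm a turn, so a quarter of a turn is only 0.0000625, far less than the noise of this reading.
- seat (a joint): How far the elastic seat insert inside the needle valve is pressed in along the axis, in metres: 0 untouched, negative when the needle presses on it. Finger-tight is about -0.000005, far less than the noise of this reading: it has to be felt as torque at the knob.
- lever (a joint): Black shut-off lever behind the reservoir, in rad: 0 shut (points along the set's -x, across the gas line), 1.571 fully open against its stop (points along the set's -y, in line with the gas line). It swings anticlockwise from above, stays where it is left and takes about 0.15 N m. It starts within 0.12 of shut.
- lever_axis (a point): Point on the shut-off valve's upright axis, about which the lever swings, at bench height, (26, -45) mm from the origin of the gas set.
- lever_end (a point): A point 6 mm short of the free end of the lever's black sleeve, 70 mm from its pivot. The sleeve is 12 mm wide and 10 mm high (67 to 77 mm above the bench) and reaches from 16 to 76 mm from the pivot.
- blank_flange: Small steel blank flange, 34 mm across, 8 mm high, lying to the right of the set; origin under its middle. Bystander.
- ring: Centring ring with black o-ring, 37 mm across, 9 mm high, lying to the right of the set; origin under its middle. Bystander.
- hex_key: Black hex key lying flat just right of the set, long arm (94 mm) roughly pointing away from the robot, short arm 36 mm, 6 mm thick; origin under the middle of its outline. Bystander.

How it is judged:
By the outcome, as a careful person would: the job done as asked, in the order asked, and still so for the second after the job is handed in, with the robot touching nothing.
It also fails if it takes over 72 s, if anything falls off the work surface, if the arm or the gripper's body presses on something with over 40 N, if the wrist force passes 120 N, or if a joint passes its speed limit or range.

ROBOT

A 6-joint arm with a two-finger parallel gripper is mounted at the origin on a cart in front of the work surface, level with it; the furniture and walls round the work are solid. World frame = base frame: x ahead of the robot, y to its left, z up, the work surface at z = 0. Lengths are in m, angles in rad, forces in N, time in s.
With the tool pointing down it reaches from about 0.35 to 0.85 m from the base axis. Payload 8.1 kg.
Tool frame: the origin (TCP) lies midway between the tips of the shut fingers; the grasp point (between the pads) lies 19 mm behind it; y points along the fingers, z is the direction in which the jaws open and shut, and the axes are right-handed (so a half turn about y gives the same grasp; the last joint's range is limited). The gripper opens to 93 mm and grips with 3 to 60 N. Pads are 15 mm wide; open, the fingers measure 128 mm over their backs; the gripper's body (75 mm by 188 mm) begins 65 mm behind the grasp point.
Start: joints at [-1.226, 0.13, 1.488, -0, 1.523, -0.085], TCP at [0.25, -0.545, 0.219] pointing down, gripper open.
Joint ranges: [-2.96, 2.96], [-0.89, 2.26], [0.02, 2.5], [-1.34, 4.48], [0, 2.73], [-2.66, 2.66]. Speed limits (rad/s): [2.39, 2.39, 2.79, 3.14, 3.14, 3.14].

INTERFACE

Orientations are given as a unit quaternion [x, y, z, w].
In Python, from plant import readout, read_camera, camera_params, ticket, finder gives the robot as it stands.
- The arm moves only by the tool send_rows, never from a script. Its argument "motion" is a list of rows, each a list of 7 numbers: the opening, from 0 (shut) to 1 (fully open), then the shift along the tool's x, y, z in units of 40 mm (1.0 is 40 mm), then the turn, a rotation vector about the tool's x, y, z in units of 5 degrees (1.0 is 5 degrees). A call has 1 to 10 rows; each row shifts and turns the commanded pose from where the row before left it, along the tool's axes as they then stand; what a row does not reach is not made up. A row lasts 1/8 s, in which the tool goes at most 62.5 mm and 10.7 degrees, less where a joint would pass 70% of its speed; a pose out of reach is approached as far as the arm can. A call is refused whole if a number of a shift passes 1 or a number of a turn 1, either way. A call with a gripper value outside its range is refused whole. The fingers move at their own pace and stop on an object; "squeeze" is the grip in N (left out, the last holds). Time passes only in rows, so rows that do not move let the fingers close. It gives the time, the measured TCP pose, the force and the opening at its end, in the units of the state.
- readout.get_state(): the state, without advancing time (a new reading comes with each control period).
- read_camera(name): name is "scene" or "top" or "wrist"; returns the picture (384x512x3 uint8, red, green, blue); there is no depth.
- camera_params(name): a dict with "mtx" (3x3 intrinsics, pixels), "position" and "orientation" of the camera in the world. Camera axes: x right, y up, looking along -z (the intrinsics and any distortion apply to the point x, -y, -z); pixel columns grow to the right and rows downward; lengths in m; the calibration is good to about 2 mm. A picture is of the moment at which its call begins: read the wrist's pose just before it. camera_params takes no time and is no camera call; for the wrist camera it gives the pose at the moment of the call.
- ticket.sign_off(): hands the job in, once; it reports no verdict.
Trained networks look in the newest picture that a camera, given by its name, has taken for a name from the list of things; names that differ only in an ending like _2 or _b are one class to them, and where a whole thing is asked for, a point or a joint stands for the part that bears it (a point fixed in the world has none). Each returns a list of dicts, best first, with "p" (0 to 1); they miss things now and then, are a little off and sometimes report something else, mostly with a low value. They report only what shows in the picture. A call takes as long as a camera call.
- finder.outline_of(camera, target): "pixels" (384x512 bool, what is visible of it) and "centre" ([column, row] in pixels, amid what is visible of it).
- finder.landmark_of(camera, target): "centre" ([column, row] in pixels: a listed point, or the origin of a listed thing).
The state is a dict: "clock": time; "joint_positions": joint angles; "qd": joint speeds; "joint_torque": joint torques, N m; "ee_pos": TCP position; "tcp_rot": TCP orientation; "wrist_force": force on the tool from outside, world axes, zero at the start; "wrist_torque": the same for the moment, N m; "grip_width": finger opening in m.
Only numpy, scipy, OpenCV 4.12 (cv2) and the standard library are available. Lean on these libraries where they do the work, as an engineer would, in place of code of your own. Each camera call takes 0.05 s, during which the arm holds its last target. There are 200 camera calls.

## Working session

There is one attempt and no reset: what is moved stays moved. The work goes in short steps, Python scripts to look and compute and a tool call to move; the robot and the scene stay as the last step left them, time stands still between calls to the robot, and variables do not carry over. Pictures are saved under pics/ and viewed, on a budget of 10 in all, crops included, one or two more only if the job needs it, and the job is handed in when it is done.

Besides the shell and the picture viewer there is one more tool, called after ">>>" as name([rows], argument=value, ...), one row to a line, values as JSON. send_rows: Moves the arm, as the interface text tells. Its arguments: {"type":"object","properties":{"motion":{"type":"array"},"squeeze":{"type":"number"}},"required":["motion"]}

```bash
ls; mkdir -p pics
cat > h.py <<'E'
import numpy as np, cv2
from scipy.spatial.transform import Rotation as R
from plant import readout, read_camera, camera_params, ticket, finder
def ray(cam,px,prm=None):
    p=prm or camera_params(cam); K=np.array(p["mtx"]); v=np.linalg.inv(K)@[px[0],px[1],1]
    d=R.from_quat(p["orientation"]).apply([v[0],-v[1],-v[2]]); return np.array(p["position"]),d
def at_z(cam,px,z,prm=None):
    o,d=ray(cam,px,prm); return o+d*(z-o[2])/d[2]
def save(cam,name):
    im=read_camera(cam); cv2.imwrite("pics/"+name,cv2.cvtColor(im,cv2.COLOR_RGB2BGR)); return im
E
python3 - <<'E'
from h import *
s=readout.get_state(); print(s)
for c in("scene","top"):
    save(c,c+"0.png"); print(c,{k:np.round(v,3).tolist() if not isinstance(v,str) else v for k,v in camera_params(c).items()})
    for t,z in(("gas_set",0),("needle_axis",0),("knob_grip",.103),("lever_axis",0),("lever_end",.072)):
        for r in finder.landmark_of(c,t)[:2]: print(t,round(r["p"],2),np.round(r["centre"],1),np.round(at_z(c,r["centre"],z),4))
a=cv2.imread("pics/scene0.png");b=cv2.imread("pics/top0.png")
cv2.imwrite("pics/both0.png",cv2.resize(np.vstack([a,b]),(400,600)) if 0 else cv2.resize(np.hstack([a,b]),(800,300)))
E
```

```text
pics
{'clock': 0.0, 'joint_positions': array([-1.22640543e+00,  1.31172715e-01,  1.48924036e+00,  2.88683340e-05,
        1.52299713e+00, -8.54053033e-02]), 'qd': array([-8.24415764e-05,  6.92921753e-04,  7.01579446e-04,  1.22765379e-04,
        8.87902384e-05,  5.29599126e-04]), 'joint_torque': array([-7.06776045e-04, -5.59847689e+01, -4.91758132e+01,  7.65595492e-02,
        3.54116585e-02, -1.66131244e-04]), 'ee_pos': array([ 0.24985108, -0.54489486,  0.21760192]), 'tcp_rot': array([-0.15086134,  0.69148036, -0.69020329,  0.1507156 ]), 'wrist_force': array([-0.3005357 , -0.32277479, -0.19503978]), 'wrist_torque': array([ 0.02952067,  0.01478024, -0.00918586]), 'grip_width': 0.09333209666728738}
scene {'mtx': [[458.365, 0.0, 248.393], [0.0, 458.365, 197.654], [0.0, 0.0, 1.0]], 'position': [-0.314, -0.629, 0.533], 'orientation': [0.453, -0.285, -0.433, 0.725]}
gas_set 0.81 [229.  238.8] [ 0.4727 -0.1813  0.    ]
needle_axis 0.8 [217.4 222.8] [ 0.5251 -0.119   0.    ]
knob_grip 0.69 [216.9 189.7] [ 0.4969 -0.1356  0.103 ]
knob_grip 0.39 [319.6 264. ] [ 0.3236 -0.4422  0.103 ]
lever_axis 0.9 [249.5 243.2] [ 0.4786 -0.2309  0.    ]
lever_end 0.45 [226.9 225.4] [ 0.4118 -0.2109  0.072 ]
top {'mtx': [[449.697, 0.0, 261.07], [0.0, 449.697, 193.45], [0.0, 0.0, 1.0]], 'position': [0.462, -0.2, 0.942], 'orientation': [-0.011, 0.024, 0.709, -0.705]}
gas_set 0.89 [244.3 214.7] [ 0.4645 -0.1819  0.    ]
needle_axis 0.75 [220.2 196.6] [ 0.5027 -0.1316  0.    ]
knob_grip 0.57 [218.8 195.7] [ 0.5    -0.1364  0.103 ]
lever_axis 0.7 [266.8 211.1] [ 0.4717 -0.229   0.    ]
lever_end 0.67 [261.1 246.8] [ 0.4024 -0.2153  0.072 ]
```

Run:
```python
from h import *
b=cv2.imread("pics/top0.png");cv2.imwrite("pics/v1.png",cv2.resize(b[100:330,120:420],(780,598),interpolation=cv2.INTER_CUBIC))
```

```text
(no output)
```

View pics/both0.png

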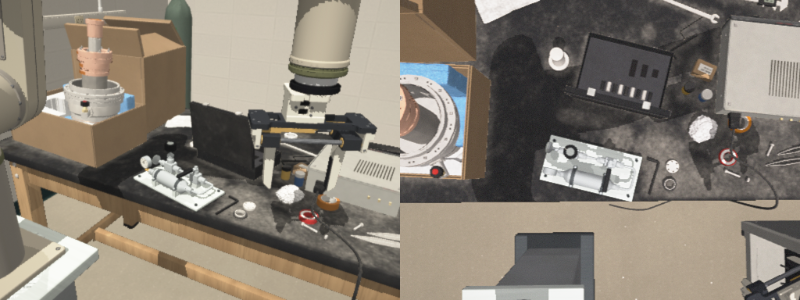

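View pics/v1.png

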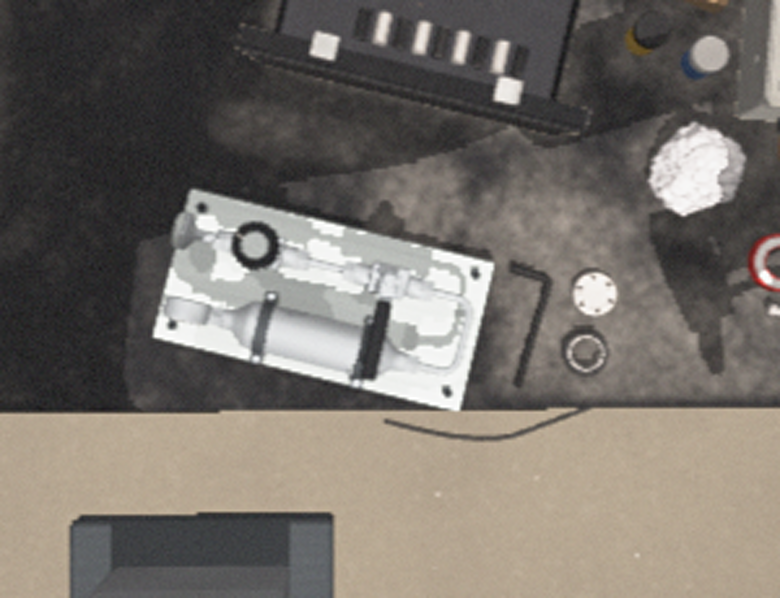

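Run:
```python
from h import *
c=np.array([(190,190),(493,262),(461,410),(153,339)])/2.6+[120,100]
P=np.array([at_z("top",p,.012) for p in c])
print(P.round(4)); m=P.mean(0); print("mid",m, np.linalg.norm(P-np.roll(P,-1,0),axis=1))
yv=(P[0]+P[3]-P[1]-P[2]);yaw=np.arctan2(-yv[0],yv[1]);xv=P[0]+P[1]-P[2]-P[3];yaw2=np.arctan2(xv[1],xv[0]);print("yaw",yaw,yaw2)
for o in((.026,.055),(.026,-.045)):
    Rz=R.from_euler("z",(yaw+yaw2)/2); print((Rz.apply([*o,0])+m)[:2])
# knob ring circle & lever networks
for cam in("scene","top"):
    for t in("knob_grip","lever_end"):
        r=finder.outline_of(cam,t)
        if r: r=r[0];ys,xs=np.nonzero(r["pixels"]);print(cam,t,r["p"],r["centre"],xs.min(),xs.max(),ys.min(),ys.max(),at_z(cam,[(xs.min()+xs.max())/2,(ys.min()+ys.max())/2],.103))
a=cv2.imread("pics/scene0.png");cv2.imwrite("pics/v2.png",cv2.resize(a[100:300,160:420],(780,600),interpolation=cv2.INTER_CUBIC))
```

```text
[[ 0.5512 -0.0765  0.012 ]
 [ 0.4925 -0.3176  0.012 ]
 [ 0.3753 -0.2909  0.012 ]
 [ 0.4331 -0.0474  0.012 ]]
mid [ 0.46303247 -0.18309308  0.012     ] [0.24819827 0.12019197 0.25019102 0.12164632]
yaw -0.23593533053488328 -0.23292625726481075
[ 0.5010972  -0.13563703]
[ 0.47786826 -0.23290171]
scene knob_grip 0.52 [220.1, 186.0] 211 225 181 194 [ 0.50863925 -0.13141991  0.103     ]
scene lever_end 0.45 [237.4, 217.5] 226 252 212 228 [ 0.3940623  -0.24877183  0.103     ]
top knob_grip 0.56 [221.5, 195.1] 210 227 185 203 [ 0.50315113 -0.13587275  0.103     ]
top lever_end 0.76 [265.1, 225.8] 259 272 206 246 [ 0.44300449 -0.22318657  0.103     ]
```

View pics/v2.png

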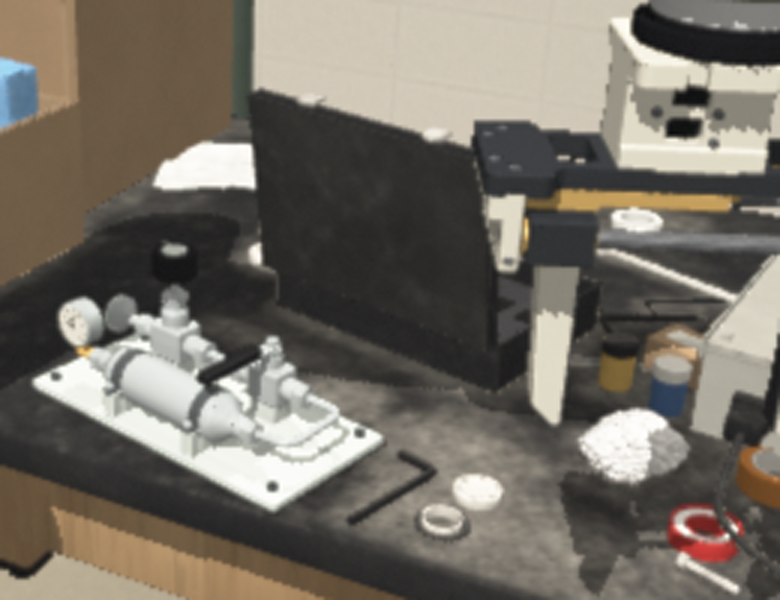

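Run:
```python
from h import *
f=lambda p:(160+p[0]/3,100+p[1]/3); g=lambda p:(120+p[0]/2.6,100+p[1]/2.6)
print([at_z("scene",f(p),0).round(3) for p in((278,300),(497,388))])
for a,b in(((250,90),(238,40)),((475,155),(588,130))):
    o1,d1=ray("scene",f(a));o2,d2=ray("top",g(b))
    s=np.linalg.lstsq(np.c_[d1,-d2],o2-o1,rcond=None)[0];print(o1+s[0]*d1,o2+s[1]*d2)
from scipy.spatial.transform import Rotation as R
s=readout.get_state();print(R.from_quat(s["tcp_rot"]).as_matrix().round(3))
```

```text
[array([ 0.682, -0.135,  0.   ]), array([ 0.625, -0.36 ,  0.   ])]
[ 0.62715437 -0.13194608  0.2085402 ] [ 0.62754328 -0.13266795  0.20856183]
[ 0.56483027 -0.34375905  0.21147221] [ 0.5686921  -0.3528598   0.21395001]
[[-0.909  0.     0.417]
 [-0.417 -0.    -0.909]
 [-0.    -1.     0.   ]]
```

>>> send_rows([
  [0.65,-1,0,-0.67,0,0,0],
  [0.65,-1,0,-0.67,0,0,0],
  [0.65,-1,0,-0.67,0,0,0],
  [0.65,-1,0,-0.67,0,0,0],
  [0.65,-1,0,-0.67,0,0,0],
  [0.65,-1,0,-0.67,0,0,0],
  [0.65,-1,0,-0.67,0,0,0],
  [0.65,-1,0,-0.67,0,0,0],
  [0.65,-1,0,-0.67,0,0,0],
  [0.65,-1,0,-0.67,0,0,0],
], squeeze=35)

```text
clock: 2.05
ee_pos: [0.5027, -0.1337, 0.2189]
tcp_rot: [0.151, -0.691, 0.691, -0.151]
wrist_force: [0.1, -1.3, -0.0]
grip_width: 0.0607
```

>>> send_rows([
  [0.65,0,0,0,0,-1,0],
  [0.65,0,0,0,0,-1,0],
  [0.65,0,0,0,0,-1,0],
  [0.65,0,0,0,0,-1,0],
  [0.65,0,0,0,0,-1,0],
  [0.65,0,0,0,0,-1,0],
  [0.65,0,0,0,0,-1,0],
  [0.65,0,0,0,0,-1,0],
  [0.65,0,0,0,0,0,0],
])

```text
clock: 3.18
ee_pos: [0.502, -0.1351, 0.2187]
tcp_rot: [0.378, -0.598, 0.598, -0.378]
wrist_force: [-0.8, 0.7, 0.0]
grip_width: 0.061
```

```bash
cat >> h.py <<'E'
def look():
    s=readout.get_state(); M=R.from_quat(s["tcp_rot"]).as_matrix()
    print("t",round(s["clock"],2),"tcp",s["ee_pos"].round(4),"jaw deg",np.degrees(np.arctan2(M[1,2],M[0,2])).round(2),"q",s["joint_positions"].round(3),"F",s["wrist_force"].round(2),"M",s["wrist_torque"].round(3),"w",round(s["grip_width"],4))
    return s,M
def goto(x,y,z=None):
    s,M=look(); d=np.array([x,y,z if z is not None else s["ee_pos"][2]])-s["ee_pos"]; print("units",(M.T@d/.04).round(3))
E
python3 - <<'E'
from h import *
goto(.501,-.1356,.083)
p=camera_params("wrist");print(np.array(p["position"]).round(3)); im=save("wrist","w1.png")
for t,z in(("knob_grip",.103),("lever_end",.072),("needle_axis",0),("lever_axis",0)):
    for r in finder.landmark_of("wrist",t)[:2]: print(t,round(r["p"],2),np.round(r["centre"],1),at_z("wrist",r["centre"],z,p).round(4))
E
```

```text
t 3.17 tcp [ 0.502  -0.1351  0.2187] jaw deg -25.4 q [-0.362 -0.088  1.709  0.     1.52   0.082] F [-0.76  0.66  0.01] M [-0.036 -0.037 -0.009] w 0.061
units [ 0.022  3.393 -0.018]
[ 0.534 -0.067  0.385]
knob_grip 0.82 [251.8 178.5] [ 0.4996 -0.1318  0.103 ]
lever_end 0.58 [213.7 268.2] [ 0.4124 -0.2143  0.072 ]
needle_axis 0.59 [255.4 156.1] [ 0.5034 -0.1313  0.    ]
lever_axis 0.72 [269.  229.9] [ 0.4772 -0.2288  0.    ]
```

View pics/w1.png

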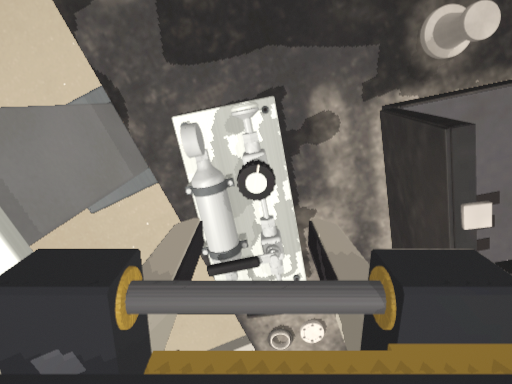

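>>> send_rows([
  [0.65,0,0.85,0,0,0,0],
  [0.65,0,0.85,0,0,0,0],
  [0.65,0,0.85,0,0,0,0],
  [0.65,0,0.82,0,0,0,0],
  [0.65,0,0,0,0,0,0],
  [0.65,0,0,0,0,0,0],
])

```text
clock: 4.18
ee_pos: [0.5027, -0.1354, 0.0852]
tcp_rot: [0.378, -0.597, 0.598, -0.378]
wrist_force: [0.8, -0.6, -0.4]
grip_width: 0.0605
```

Run:
```python
from h import *
goto(.501,-.1356,.084)
print(camera_params("wrist")["position"]); im=save("wrist","w2.png")
cv2.imwrite("pics/w2c.png",cv2.resize(cv2.imread("pics/w2.png")[130:384,130:400],(540,508)))
```

```text
t 4.17 tcp [ 0.5027 -0.1354  0.0852] jaw deg -25.39 q [-0.362  0.022  1.853  0.     1.265  0.082] F [ 0.76 -0.59 -0.41] M [-0.016 -0.013 -0.004] w 0.0605
units [ 0.023  0.029 -0.036]
[ 0.5345828  -0.06763103  0.25116811]
```

View pics/w2c.png

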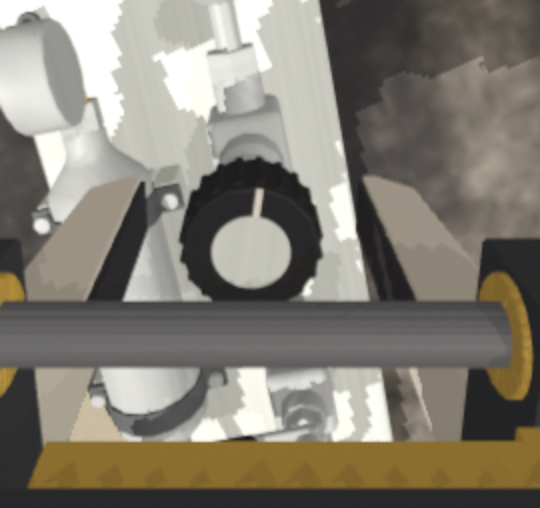

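Run:
```python
from h import *
s,M=look()
P=at_z("wrist",(255.5,256),.115);print(P, (M.T@(P-s["ee_pos"])/.04).round(3))
```

```text
t 4.22 tcp [ 0.5032 -0.1356  0.0857] jaw deg -25.39 q [-0.362  0.021  1.853  0.     1.265  0.081] F [ 0.12 -0.62 -0.74] M [-0.01  -0.052 -0.003] w 0.0606
[ 0.50336709 -0.13485159  0.115     ] [-0.019 -0.731 -0.002]
```

>>> send_rows([
  [0.3,0,0.0,0,0,0,0],
  [0.3,0,0,0,0,0,0],
  [0.3,0,0,0,0,0,0],
  [0.3,0,0,0,0,0,0],
  [0.3,0,0,0,0,0,0],
], squeeze=35)

```text
clock: 4.85
ee_pos: [0.5024, -0.1353, 0.0842]
tcp_rot: [0.378, -0.597, 0.598, -0.378]
wrist_force: [1.2, 0.5, 1.9]
grip_width: 0.0329
```

Run:
```python
from h import *
look()
```

```text
t 4.85 tcp [ 0.5024 -0.1353  0.0842] jaw deg -25.38 q [-0.362  0.022  1.854 -0.     1.264  0.081] F [1.21 0.47 1.88] M [-0.093 -0.189 -0.032] w 0.0329
```

>>> send_rows([
  [0.3,0,0,0,0,0.8,0],
  [0.3,0,0,0,0,0.8,0],
  [0.3,0,0,0,0,0.8,0],
  [0.3,0,0,0,0,0.8,0],
  [0.3,0,0,0,0,0,0],
])

```text
clock: 5.48
ee_pos: [0.5021, -0.1351, 0.0842]
tcp_rot: [0.291, -0.644, 0.644, -0.291]
wrist_force: [-0.8, 1.1, 5.4]
grip_width: 0.0325
```

```bash
cat >> h.py <<'E'
def feel(n=5):
    T=[]
    for i in range(n):
        s=readout.get_state();T.append([*s["wrist_force"],*s["wrist_torque"],s["joint_torque"][5]]); read_camera("top")
    T=np.array(T);s,M=look();print("mean F",T.mean(0)[:3].round(2),"M",T.mean(0)[3:6].round(4),"tau6",T.mean(0)[6].round(4),"sdMz",T[:,5].std().round(3))
E
python3 -c "
from h import *
feel()"
```

```text
t 5.72 tcp [ 0.5021 -0.1351  0.0842] jaw deg -41.26 q [-0.361  0.022  1.855  0.     1.265  0.359] F [-0.63  1.34  5.2 ] M [0.115 0.19  0.043] w 0.0332
mean F [-1.18  1.05  5.6 ] M [0.1528 0.205  0.0365] tau6 0.2542 sdMz 0.037
```

>>> send_rows([
  [0.3,0,0,0,0,0.8,0],
  [0.3,0,0,0,0,0.8,0],
  [0.3,0,0,0,0,0.8,0],
  [0.3,0,0,0,0,0.8,0],
  [0.3,0,0,0,0,0.8,0],
  [0.3,0,0,0,0,0.8,0],
  [0.3,0,0,0,0,0,0],
])

```text
clock: 6.6
ee_pos: [0.5018, -0.1346, 0.0842]
tcp_rot: [-0.151, 0.691, -0.69, 0.151]
wrist_force: [-1.8, 2.5, 7.6]
grip_width: 0.0329
```

```bash
python3 -c "
from h import *
feel()"
```

```text
t 6.85 tcp [ 0.5018 -0.1347  0.0842] jaw deg -65.26 q [-3.610e-01  2.200e-02  1.855e+00  1.000e-03  1.265e+00  7.770e-01] F [-2.53  3.18  8.21] M [0.571 0.577 0.026] w 0.0328
mean F [-2.93  3.11  7.4 ] M [0.5612 0.51   0.0438] tau6 0.2072 sdMz 0.028
```

>>> send_rows([
  [0.3,0,0,0,0,0.8,0],
  [0.3,0,0,0,0,0.8,0],
  [0.3,0,0,0,0,0,0],
])

```text
clock: 7.22
ee_pos: [0.5017, -0.1345, 0.0841]
tcp_rot: [-0.103, 0.7, -0.699, 0.102]
wrist_force: [-3.4, 3.3, 7.5]
grip_width: 0.0332
```

```bash
python3 -c "
from h import *
feel()"
```

```text
t 7.47 tcp [ 0.5017 -0.1345  0.0841] jaw deg -73.25 q [-3.610e-01  2.200e-02  1.855e+00  1.000e-03  1.266e+00  9.170e-01] F [-3.83  3.54  8.18] M [0.687 0.548 0.024] w 0.033
mean F [-3.12  3.65  7.98] M [0.6996 0.5855 0.0326] tau6 0.208 sdMz 0.029
```

>>> send_rows([
  [0.3,0,0,0,0,0.8,0],
  [0.3,0,0,0,0,0.8,0],
  [0.3,0,0,0,0,0,0],
])

```text
clock: 7.85
ee_pos: [0.5017, -0.1343, 0.0842]
tcp_rot: [-0.054, 0.706, -0.705, 0.053]
wrist_force: [-3.2, 5.0, 7.7]
grip_width: 0.0328
```

```bash
python3 -c "
from h import *
feel()"
```

```text
t 8.1 tcp [ 0.5017 -0.1343  0.0842] jaw deg -81.25 q [-3.610e-01  2.200e-02  1.855e+00  1.000e-03  1.266e+00  1.057e+00] F [-2.5   4.72  8.67] M [0.867 0.627 0.093] w 0.0326
mean F [-3.5   4.52  8.23] M [0.8661 0.6229 0.036 ] tau6 0.2087 sdMz 0.018
```

>>> send_rows([
  [0.3,0,0,0,0,0.8,0],
  [0.3,0,0,0,0,0.8,0],
  [0.3,0,0,0,0,0,0],
])

```text
clock: 8.48
ee_pos: [0.5017, -0.1341, 0.0842]
tcp_rot: [-0.005, 0.708, -0.706, 0.004]
wrist_force: [-3.2, 5.9, 8.5]
grip_width: 0.0326
```

```bash
python3 -c "
from h import *
feel()"
```

```text
t 8.72 tcp [ 0.5017 -0.1341  0.0841] jaw deg -89.25 q [-3.610e-01  2.200e-02  1.855e+00  1.000e-03  1.266e+00  1.196e+00] F [-3.34  5.88  8.83] M [1.003e+00 5.950e-01 1.000e-03] w 0.033
mean F [-3.34  5.51  8.78] M [1.035  0.6234 0.0362] tau6 0.2093 sdMz 0.025
```

>>> send_rows([
  [0.3,0,0,0,0,0.8,0],
  [0.3,0,0,0,0,0.8,0],
  [0.3,0,0,0,0,0,0],
])

```text
clock: 9.1
ee_pos: [0.5017, -0.1339, 0.0841]
tcp_rot: [0.045, 0.706, -0.705, -0.045]
wrist_force: [-3.3, 5.8, 8.8]
grip_width: 0.0327
```

```bash
python3 -c "
from h import *
feel()"
```

```text
t 9.35 tcp [ 0.5017 -0.1339  0.0841] jaw deg -97.25 q [-0.361  0.022  1.855  0.002  1.266  1.336] F [-3.41  6.68  9.4 ] M [1.207 0.57  0.02 ] w 0.0331
mean F [-3.36  6.34  8.96] M [1.1869 0.6001 0.0446] tau6 0.2097 sdMz 0.03
```

>>> send_rows([
  [0.3,0,0,0,0,0.8,0],
  [0.3,0,0,0,0,0.8,0],
  [0.3,0,0,0,0,0,0],
])

```text
clock: 9.72
ee_pos: [0.5018, -0.1338, 0.0841]
tcp_rot: [0.094, 0.702, -0.7, -0.094]
wrist_force: [-3.5, 6.8, 9.2]
grip_width: 0.033
```

```bash
python3 -c "
from h import *
feel()"
```

```text
t 9.97 tcp [ 0.5018 -0.1337  0.0841] jaw deg -105.24 q [-0.361  0.022  1.855  0.002  1.266  1.476] F [-4.    7.22  9.24] M [ 1.335  0.526 -0.01 ] w 0.0329
mean F [-3.01  7.22  8.79] M [1.3331 0.5515 0.0302] tau6 0.2099 sdMz 0.036
```

>>> send_rows([
  [0.3,0,0,0,0,0.8,0],
  [0.3,0,0,0,0,0.8,0],
  [0.3,0,0,0,0,0,0],
])

```text
clock: 10.35
ee_pos: [0.5018, -0.1335, 0.0841]
tcp_rot: [0.142, 0.693, -0.692, -0.143]
wrist_force: [-3.3, 8.1, 8.5]
grip_width: 0.033
```

```bash
python3 -c "
from h import *
feel()"
```

```text
t 10.6 tcp [ 0.5018 -0.1336  0.0841] jaw deg -113.24 q [-0.36   0.022  1.855  0.002  1.266  1.615] F [-3.58  7.68  8.34] M [1.486 0.502 0.038] w 0.0329
mean F [-3.21  7.91  8.36] M [1.4724 0.4751 0.0527] tau6 0.2099 sdMz 0.02
```

>>> send_rows([
  [0.3,0,0,0,0,0.7,0],
  [0.3,0,0,0,0,0.7,0],
  [0.3,0,0,0,0,0,0],
])

```text
clock: 10.98
ee_pos: [0.5019, -0.1334, 0.0841]
tcp_rot: [0.184, 0.683, -0.682, -0.185]
wrist_force: [-2.5, 9.0, 8.0]
grip_width: 0.0329
```

```bash
python3 -c "
from h import *
feel()"
```

```text
t 11.22 tcp [ 0.5019 -0.1334  0.0841] jaw deg -120.24 q [-0.36   0.022  1.855  0.003  1.266  1.737] F [-2.96  8.26  8.38] M [1.621 0.439 0.01 ] w 0.033
mean F [-2.61  8.28  8.48] M [1.5683 0.4075 0.0466] tau6 0.1897 sdMz 0.038
```

>>> send_rows([
  [0.3,0,0,0,0,0.7,0],
  [0.3,0,0,0,0,0.7,0],
  [0.3,0,0,0,0,0,0],
])

```text
clock: 11.6
ee_pos: [0.502, -0.1333, 0.0841]
tcp_rot: [0.226, 0.671, -0.669, -0.226]
wrist_force: [-1.6, 8.5, 8.6]
grip_width: 0.0329
```

```bash
python3 -c "
from h import *
feel()"
```

```text
t 11.85 tcp [ 0.502  -0.1333  0.0841] jaw deg -127.23 q [-0.36   0.022  1.855  0.003  1.266  1.86 ] F [-1.43  8.39  8.37] M [1.698 0.292 0.038] w 0.0328
mean F [-2.19  8.98  8.45] M [1.6702 0.3137 0.0623] tau6 0.1895 sdMz 0.023
```

>>> send_rows([
  [0.3,0,0,0,0,0.6,0],
  [0.3,0,0,0,0,0.6,0],
  [0.3,0,0,0,0,0,0],
])

```text
clock: 12.22
ee_pos: [0.5021, -0.1333, 0.0842]
tcp_rot: [0.26, 0.658, -0.656, -0.261]
wrist_force: [-2.0, 9.1, 8.3]
grip_width: 0.0331
```

```bash
python3 -c "
from h import *
feel(8)"
```

```text
t 12.62 tcp [ 0.5021 -0.1332  0.0842] jaw deg -133.24 q [-0.36   0.022  1.855  0.003  1.266  1.964] F [-2.21 10.35  8.27] M [1.73  0.185 0.047] w 0.0326
mean F [-1.64  9.32  7.79] M [1.758  0.2162 0.0382] tau6 0.121 sdMz 0.013
```

>>> send_rows([
  [0.3,0,0,0,0,0.7,0],
  [0.3,0,0,0,0,0.7,0],
  [0.3,0,0,0,0,0,0],
])

```text
clock: 13.0
ee_pos: [0.5022, -0.1331, 0.0841]
tcp_rot: [0.3, 0.641, -0.639, -0.301]
wrist_force: [0.2, 8.7, 7.4]
grip_width: 0.033
```

```bash
python3 -c "
from h import *
feel(6)"
```

```text
t 13.3 tcp [ 0.5022 -0.1331  0.0842] jaw deg -140.23 q [-0.36   0.022  1.855  0.003  1.266  2.086] F [-0.69 10.72  7.27] M [ 1.858  0.124 -0.01 ] w 0.0327
mean F [-0.8   9.65  7.83] M [1.8333 0.1015 0.0477] tau6 0.1639 sdMz 0.03
```

Run:
```python
from h import *
save("wrist","w3.png")
cv2.imwrite("pics/w3c.png",cv2.resize(cv2.imread("pics/w3.png")[130:384,130:400],(540,508)))
```

```text
(no output)
```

View pics/w3c.png

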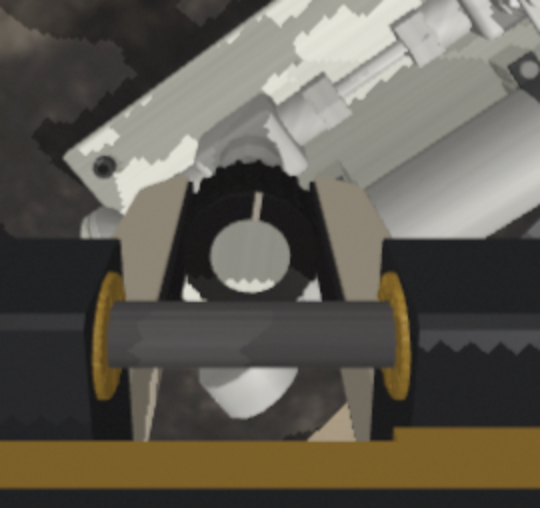

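The white line at crop (258,205) still points the same way in the gripper frame, so the knob has turned about 115° without slipping.

>>> send_rows([
  [0.3,0,0,0,0,0.7,0],
  [0.3,0,0,0,0,0.7,0],
  [0.3,0,0,0,0,0,0],
])

```text
clock: 13.72
ee_pos: [0.5024, -0.1331, 0.0842]
tcp_rot: [0.339, 0.622, -0.619, -0.339]
wrist_force: [-0.4, 9.7, 7.4]
grip_width: 0.0329
```

```bash
python3 -c "
from h import *
feel(6)"
```

```text
t 14.03 tcp [ 0.5023 -0.133   0.0841] jaw deg -147.23 q [-0.36   0.022  1.855  0.003  1.265  2.209] F [-0.69  9.81  7.79] M [ 1.878 -0.007  0.049] w 0.0327
mean F [-0.35 10.3   6.98] M [ 1.8911 -0.0119  0.0282] tau6 0.1635 sdMz 0.042
```

>>> send_rows([
  [0.3,0,0,0,0,0.6,0],
  [0.3,0,0,0,0,0.6,0],
  [0.3,0,0,0,0,0,0],
])

```text
clock: 14.4
ee_pos: [0.5025, -0.133, 0.0842]
tcp_rot: [0.37, 0.603, -0.601, -0.371]
wrist_force: [0.7, 10.1, 7.4]
grip_width: 0.0327
```

```bash
python3 -c "
from h import *
feel(6)"
```

```text
t 14.7 tcp [ 0.5025 -0.133   0.0842] jaw deg -153.22 q [-0.36   0.022  1.855  0.003  1.265  2.313] F [ 0.24 10.09  8.23] M [ 1.933 -0.143  0.142] w 0.0328
mean F [ 0.24 10.2   7.01] M [ 1.8994 -0.1421  0.1386] tau6 0.2442 sdMz 0.024
```

>>> send_rows([
  [0.3,0,0,0,0,0.35,0],
  [0.3,0,0,0,0,0.35,0],
  [0.3,0,0,0,0,0,0],
])

```text
clock: 15.08
ee_pos: [0.5025, -0.133, 0.0842]
tcp_rot: [0.389, 0.592, -0.589, -0.389]
wrist_force: [0.2, 10.6, 6.6]
grip_width: 0.0326
```

```bash
python3 -c "
from h import *
feel(8)"
```

```text
t 15.47 tcp [ 0.5025 -0.133   0.0842] jaw deg -156.71 q [-0.36   0.022  1.855  0.004  1.265  2.374] F [ 0.34 10.51  6.81] M [ 1.917 -0.205  0.279] w 0.033
mean F [ 0.7  10.19  6.58] M [ 1.9165 -0.1934  0.2499] tau6 0.2944 sdMz 0.018
```

>>> send_rows([
  [0.3,0,0,0,0,-0.92,0],
  [0.3,0,0,0,0,-0.92,0],
  [0.3,0,0,0,0,-0.92,0],
  [0.3,0,0,0,0,-0.92,0],
  [0.3,0,0,0,0,-0.92,0],
  [0.3,0,0,0,0,-0.92,0],
  [0.3,0,0,0,0,-0.92,0],
  [0.3,0,0,0,0,-0.92,0],
  [0.3,0,0,0,0,-0.92,0],
  [0.3,0,0,0,0,-0.92,0],
])

```text
clock: 16.73
ee_pos: [0.5019, -0.1336, 0.0841]
tcp_rot: [0.126, 0.697, -0.695, -0.127]
wrist_force: [-1.9, 7.7, 8.6]
grip_width: 0.033
```

>>> send_rows([
  [0.3,0,0,0,0,-0.92,0],
  [0.3,0,0,0,0,-0.92,0],
  [0.3,0,0,0,0,-0.92,0],
  [0.3,0,0,0,0,-0.92,0],
  [0.3,0,0,0,0,-0.92,0],
  [0.3,0,0,0,0,-0.92,0],
  [0.3,0,0,0,0,-0.92,0],
  [0.3,0,0,0,0,-0.92,0],
  [0.3,0,0,0,0,-0.92,0],
  [0.3,0,0,0,0,-0.92,0],
])

```text
clock: 17.98
ee_pos: [0.5018, -0.1347, 0.0842]
tcp_rot: [-0.155, 0.69, -0.69, 0.155]
wrist_force: [-2.6, 2.4, 7.0]
grip_width: 0.0326
```

>>> send_rows([
  [0.3,0,0,0,0,0,0],
  [0.3,0,0,0,0,0,0],
])

```text
clock: 18.23
ee_pos: [0.5018, -0.1346, 0.0841]
tcp_rot: [-0.155, 0.69, -0.69, 0.154]
wrist_force: [-3.2, 2.4, 6.6]
grip_width: 0.0328
```

```bash
python3 -c "
from h import *
feel(5);save('wrist','w4.png')
a,b=[cv2.imread('pics/w%d.png'%i)[190:300,180:330] for i in (3,4)]
cv2.imwrite('pics/w4c.png',cv2.resize(np.hstack([a,b]),(780,286)))"
```

```text
t 18.48 tcp [ 0.5018 -0.1347  0.0842] jaw deg -64.76 q [-3.610e-01  2.200e-02  1.855e+00  1.000e-03  1.265e+00  7.690e-01] F [-2.45  3.41  7.78] M [ 0.532  0.54  -0.054] w 0.0328
mean F [-3.16  2.7   7.02] M [ 0.5622  0.5038 -0.0134] tau6 -0.0284 sdMz 0.023
```

View pics/w4c.png

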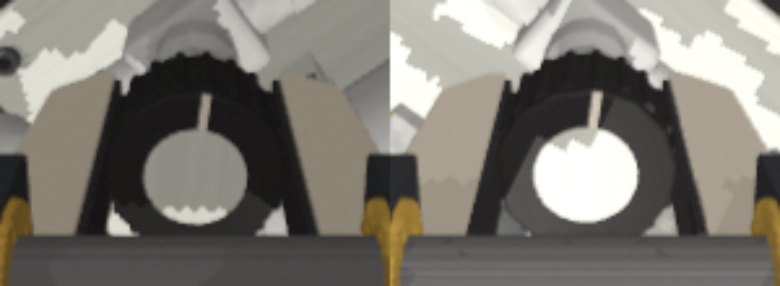

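>>> send_rows([
  [0.6,0,0,0,0,0,0],
  [0.6,0,0,0,0,0,0],
  [0.6,0,0,0,0,0,0],
  [0.6,0,0,0,0,0,0],
  [0.6,0,-0.7,0,0,0,0],
  [0.6,0,-0.7,0,0,0,0],
  [0.6,0,-0.7,0,0,0,0],
  [0.6,0,-0.7,0,0,0,0],
])

```text
clock: 19.52
ee_pos: [0.5019, -0.1351, 0.1967]
tcp_rot: [0.154, -0.69, 0.69, -0.154]
wrist_force: [0.5, 0.1, -1.0]
grip_width: 0.0558
```

>>> send_rows([
  [0.6,0,0,0,0,0.97,0],
  [0.6,0,0,0,0,0.97,0],
  [0.6,0,0,0,0,0.97,0],
  [0.6,0,0,0,0,0.97,0],
  [0.6,0,0,0,0,0.97,0],
  [0.6,0,0,0,0,0.97,0],
  [0.6,0,0,0,0,0.97,0],
  [0.6,0,0,0,0,0.97,0],
  [0.45,0,0,0,0,0,0],
])

```text
clock: 20.65
ee_pos: [0.5019, -0.1351, 0.1958]
tcp_rot: [0.084, 0.702, -0.702, -0.084]
wrist_force: [0.9, 0.6, 0.2]
grip_width: 0.0501
```

Run:
```python
from h import *
goto(.4176,-.2185,.066)
p=camera_params("wrist"); save("wrist","w5.png")
for t,z in(("lever_end",.072),("knob_grip",.103)):
    for r in finder.landmark_of("wrist",t)[:2]: print(t,round(r["p"],2),np.round(r["centre"],1),at_z("wrist",r["centre"],z,p).round(4))
```

```text
t 20.65 tcp [ 0.5019 -0.1351  0.1958] jaw deg -103.64 q [-0.362 -0.076  1.74  -0.     1.478  1.447] F [0.91 0.58 0.19] M [ 0.018  0.008 -0.001] w 0.0501
units [1.557 3.245 2.523]
knob_grip 0.77 [251.1 186.1] [ 0.5037 -0.1321  0.103 ]
```

View pics/w5.png

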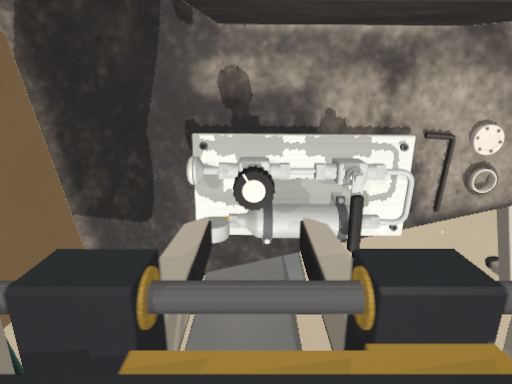

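Run:
```python
from h import *
A=at_z("wrist",(355.5,200),.077);B=at_z("wrist",(353,248),.077);d=B-A;print(A.round(4),B.round(4),np.degrees(np.arctan2(d[1],d[0])))
piv=np.array([.4779,-.2329]); t=np.degrees(np.arctan2(*(B[:2]-piv)[::-1]));print("dir from pivot",t)
u=np.array([np.cos(np.radians(t)),np.sin(np.radians(t))]);g=piv+.062*u;print(g);goto(*g,.13);goto(*g,.066)
```

```text
[ 0.4597 -0.224   0.077 ] [ 0.41  -0.214  0.077] 168.60738313617668
dir from pivot 164.41511842609302
[ 0.41817952 -0.21624273]
t 20.8 tcp [ 0.502  -0.1351  0.1958] jaw deg -103.57 q [-0.362 -0.076  1.74   0.     1.478  1.446] F [-0.12 -0.43 -0.1 ] M [ 0.06   0.018 -0.006] w 0.0428
units [1.56  1.645 2.464]
t 20.8 tcp [ 0.502  -0.1351  0.1958] jaw deg -103.57 q [-0.362 -0.076  1.74   0.     1.478  1.446] F [-0.12 -0.43 -0.1 ] M [ 0.06   0.018 -0.006] w 0.0428
units [1.56  3.245 2.464]
```

>>> send_rows([
  [0.5,0.52,0,0.82,0,0,0],
  [0.5,0.52,0,0.82,0,0,0],
  [0.5,0.52,0,0.82,0,0,0],
  [0.5,0,0.8,0,0,0,0],
  [0.5,0,0.8,0,0,0,0],
  [0.5,0,0,0,0,0,0],
])

```text
clock: 21.55
ee_pos: [0.4162, -0.2149, 0.1293]
tcp_rot: [0.082, 0.703, -0.701, -0.086]
wrist_force: [-0.2, 0.2, 0.0]
grip_width: 0.0465
```

Run:
```python
from h import *
goto(.4182,-.2162,.066); save("wrist","w6.png")
```

```text
t 21.55 tcp [ 0.4162 -0.2149  0.1293] jaw deg -103.64 q [-0.586 -0.166  1.946  0.     1.367  1.223] F [-0.23  0.22  0.01] M [0.032 0.009 0.022] w 0.0465
units [-0.065  1.583  0.023]
```

View pics/w6.png

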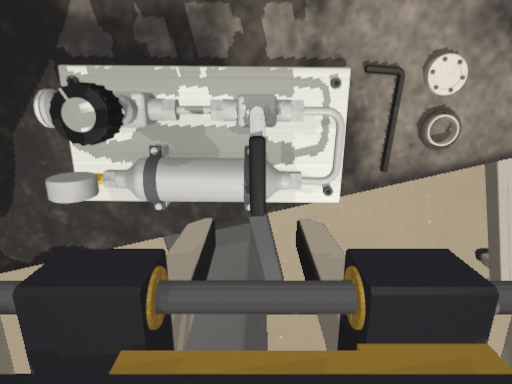

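>>> send_rows([
  [0.5,-0.06,0.55,0.02,0,0,0],
  [0.5,0,0.55,0,0,0,0],
  [0.5,0,0.48,0,0,0,0],
  [0.5,0,0,0,0,0,0],
  [0.05,0,0,0,0,0,0],
  [0.05,0,0,0,0,0,0],
  [0.05,0,0,0,0,0,0],
  [0.05,0,0,0,0,0,0],
  [0.05,0,0,0,0,0,0],
], squeeze=12)

```text
clock: 22.72
ee_pos: [0.4204, -0.2174, 0.069]
tcp_rot: [-0.084, -0.702, 0.702, 0.084]
wrist_force: [-0.4, -0.5, 2.6]
grip_width: 0.012
```

Run:
```python
from h import *
feel(2)
s,M=look();piv=np.array([.4779,-.2329,s["ee_pos"][2]]);v=s["ee_pos"]-piv
print("r",np.hypot(*v[:2]),"ang",np.degrees(np.arctan2(v[1],v[0])))
Q=R.from_euler("z",5,degrees=True); d=Q.apply(v)-v; print("start-frame units",M.T@d/.04,"end-frame",(Q.as_matrix()@M).T@d/.04)
```

```text
t 22.82 tcp [ 0.4205 -0.2174  0.069 ] jaw deg -103.67 q [-0.586 -0.088  1.992  0.     1.237  1.224] F [ 0.98 -0.26  3.1 ] M [0.155 0.007 0.071] w 0.012
mean F [ 0.08 -0.2   2.62] M [0.1376 0.0396 0.0815] tau6 0.0852 sdMz 0.0
t 22.82 tcp [ 0.4205 -0.2174  0.069 ] jaw deg -103.67 q [-0.586 -0.088  1.992  0.     1.237  1.224] F [ 0.98 -0.26  3.1 ] M [0.155 0.007 0.071] w 0.012
r 0.05949323453276773 ang 164.93752655153034
start-frame units [-2.50967486e-03  1.73380270e-05  1.29728648e-01] end-frame [8.80647058e-03 1.17174063e-05 1.29453724e-01]
```

>>> send_rows([
  [0.05,-0.005,0,0.13,0,-1,0],
  [0.05,-0.005,0,0.13,0,-1,0],
  [0.05,-0.005,0,0.13,0,-1,0],
  [0.05,-0.005,0,0.13,0,-1,0],
  [0.05,-0.005,0,0.13,0,-1,0],
  [0.05,-0.005,0,0.13,0,-1,0],
  [0.05,0,0,0,0,0,0],
])

```text
clock: 23.7
ee_pos: [0.4215, -0.2485, 0.069]
tcp_rot: [0.1, -0.7, 0.7, -0.101]
wrist_force: [3.6, 0.4, 1.0]
grip_width: 0.0119
```

```bash
cat >> h.py <<'E'
def lev():
    s,M=look();v=s["ee_pos"]-[.4779,-.2329,0];print("F tool",(M.T@s["wrist_force"]).round(2),"r",np.hypot(*v[:2]).round(4),"ang",np.degrees(np.arctan2(v[1],v[0])).round(2))
E
python3 -c "
from h import *
lev()"
```

```text
t 23.7 tcp [ 0.4215 -0.2485  0.069 ] jaw deg -73.71 q [-6.380e-01 -4.400e-02  1.950e+00  1.000e-03  1.234e+00  6.480e-01] F [3.56 0.36 1.02] M [ 0.101 -0.713  0.072] w 0.0119
F tool [-3.52 -1.01  0.65] r 0.0585 ang -164.52
```

>>> send_rows([
  [0.05,-0.005,0,0.13,0,-1,0],
  [0.05,-0.005,0,0.13,0,-1,0],
  [0.05,-0.005,0,0.13,0,-1,0],
  [0.05,-0.005,0,0.13,0,-1,0],
  [0.05,-0.005,0,0.13,0,-1,0],
  [0.05,-0.005,0,0.13,0,-1,0],
  [0.05,-0.005,0,0.13,0,-1,0],
  [0.05,-0.005,0,0.13,0,-1,0],
  [0.05,-0.005,0,0.13,0,-1,0],
  [0.05,0,0,0,0,0,0],
])

```text
clock: 24.95
ee_pos: [0.4502, -0.2835, 0.069]
tcp_rot: [0.36, -0.608, 0.609, -0.361]
wrist_force: [5.8, 3.3, 2.6]
grip_width: 0.012
```

```bash
python3 -c "
from h import *
lev()"
```

```text
t 24.95 tcp [ 0.4502 -0.2835  0.069 ] jaw deg -28.74 q [-6.590e-01  7.200e-02  1.833e+00  1.000e-03  1.235e+00 -1.580e-01] F [5.8  3.29 2.57] M [ 0.532 -0.87  -0.044] w 0.012
F tool [-5.68 -2.56  3.51] r 0.0577 ang -118.73
```

>>> send_rows([
  [0.05,-0.01,0,0.13,0,-1,0],
  [0.05,-0.01,0,0.13,0,-1,0],
  [0.05,-0.01,0,0.13,0,-1,0],
  [0.05,0,0,0,0,0,0],
])

```text
clock: 25.45
ee_pos: [0.4642, -0.2889, 0.0689]
tcp_rot: [0.436, -0.556, 0.556, -0.436]
wrist_force: [0.3, 2.0, 4.6]
grip_width: 0.0116
```

```bash
python3 -c "
from h import *
lev();feel(4)"
```

```text
t 25.45 tcp [ 0.4642 -0.2889  0.0689] jaw deg -13.78 q [-0.651  0.112  1.791  0.     1.239 -0.41 ] F [0.26 1.96 4.64] M [ 0.445 -0.296 -0.084] w 0.0116
F tool [-1.96 -4.64 -0.22] r 0.0576 ang -103.76
t 25.65 tcp [ 0.4642 -0.2889  0.0689] jaw deg -13.77 q [-0.651  0.111  1.791  0.     1.238 -0.411] F [1.9  3.11 4.17] M [ 0.568 -0.435 -0.126] w 0.0118
mean F [1.73 2.59 4.63] M [ 0.447  -0.3321 -0.1055] tau6 -0.3749 sdMz 0.019
```

>>> send_rows([
  [0.05,0,0,0.04,0,-0.3,0],
  [0.05,0,0,0,0,0,0],
])

```text
clock: 25.9
ee_pos: [0.4643, -0.2889, 0.0686]
tcp_rot: [-0.444, 0.551, -0.549, 0.444]
wrist_force: [-5.5, 5.1, 9.4]
grip_width: 0.0117
```

```bash
python3 -c "
from h import *
lev();feel(4)"
```

```text
t 25.9 tcp [ 0.4643 -0.2889  0.0686] jaw deg -12.21 q [-6.500e-01  1.150e-01  1.788e+00 -1.000e-03  1.241e+00 -4.370e-01] F [-5.54  5.14  9.42] M [ 0.903  0.883 -0.2  ] w 0.0117
F tool [-3.86 -9.4  -6.53] r 0.0576 ang -103.67
t 26.1 tcp [ 0.4643 -0.2889  0.0686] jaw deg -12.24 q [-0.65   0.115  1.788 -0.     1.241 -0.436] F [-4.89  5.98 10.92] M [ 0.882  0.861 -0.161] w 0.0121
mean F [-4.97  5.17  9.6 ] M [ 0.9217  0.8897 -0.2163] tau6 -0.2762 sdMz 0.025
```

>>> send_rows([
  [0.05,0,0,0.04,0,-0.3,0],
  [0.05,0,0,0,0,0,0],
])

```text
clock: 26.35
ee_pos: [0.4644, -0.2888, 0.0682]
tcp_rot: [-0.452, 0.546, -0.543, 0.45]
wrist_force: [-11.2, 6.2, 13.9]
grip_width: 0.0122
```

```bash
python3 -c "
from h import *
lev();feel(4)"
```

```text
t 26.35 tcp [ 0.4644 -0.2888  0.0682] jaw deg -10.71 q [-6.490e-01  1.190e-01  1.784e+00 -1.000e-03  1.244e+00 -4.620e-01] F [-11.19   6.24  13.91] M [ 1.206  1.983 -0.19 ] w 0.0122
F tool [ -4.07 -13.83 -12.24] r 0.0575 ang -103.56
t 26.55 tcp [ 0.4644 -0.2888  0.0682] jaw deg -10.73 q [-6.490e-01  1.190e-01  1.785e+00 -1.000e-03  1.244e+00 -4.610e-01] F [-10.53   6.92  12.33] M [ 1.209  1.953 -0.16 ] w 0.0122
mean F [-10.89   6.45  13.24] M [ 1.1807  2.     -0.1752] tau6 -0.2373 sdMz 0.013
```

>>> send_rows([
  [0.4,0,0,0,0,0,0],
  [0.4,0,0,0,0,0,0],
  [0.4,0,0,0,0,0,0],
  [0.4,0,0,0,0,0,0],
  [0.4,0,-0.5,0,0,0,0],
  [0.4,0,-0.8,0,0,0,0],
  [0.4,0,-0.8,0,0,0,0],
  [0.4,0,-0.8,0,0,0,0],
  [0.4,0,-0.8,-0.5,0,0,0],
  [0.4,0,0,0,0,0,0],
])

```text
clock: 27.8
ee_pos: [0.4483, -0.2872, 0.22]
tcp_rot: [0.451, -0.542, 0.546, -0.452]
wrist_force: [-0.2, 0.2, -0.7]
grip_width: 0.0368
```

Run:
```python
from h import *
look(); p=camera_params("wrist");save("wrist","w7.png"); save("top","t7.png")
for c in("wrist","top"):
  for t,z in(("lever_end",.072),("knob_grip",.103)):
    for r in finder.landmark_of(c,t)[:2]:
        P=at_z(c,r["centre"],z); print(c,t,round(r["p"],2),P.round(4),np.degrees(np.arctan2(P[1]+.2329,P[0]-.4779)).round(1))
cv2.imwrite("pics/v7.png",np.hstack([cv2.resize(cv2.imread("pics/w7.png"),(400,300)),cv2.resize(cv2.imread("pics/t7.png")[140:290,150:350],(400,300))]))
```

```text
t 27.8 tcp [ 0.4483 -0.2872  0.22  ] jaw deg -10.7 q [-0.666 -0.059  1.68  -0.     1.515 -0.479] F [-0.2   0.23 -0.67] M [-0.018 -0.102  0.012] w 0.0368
wrist lever_end 0.63 [ 0.4592 -0.2956  0.072 ] -106.7
top knob_grip 0.74 [ 0.5057 -0.1403  0.103 ] 73.3
```

View pics/v7.png

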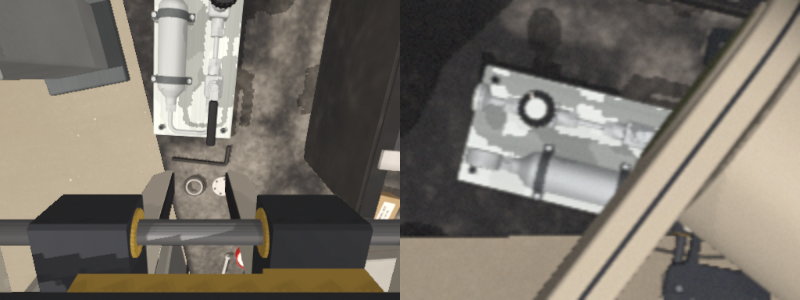

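Run:
```python
from h import *
im=cv2.imread("pics/w7.png"); g=im[125:190,255:290].max(2)<60; ys,xs=np.nonzero(g)
n,l,st,c=cv2.connectedComponentsWithStats(g.astype(np.uint8)); k=1+st[1:,4].argmax(); ys,xs=np.nonzero(l==k); print(st[k])
f=np.polyfit(ys,xs,1); r0,r1=ys.min()+3,ys.max()-3
A,B=[at_z("wrist",(255+np.polyval(f,r),125+r),.077) for r in(r0,r1)];d=B-A;print(A,B,np.degrees(np.arctan2(d[1],d[0])), "want -103.4")
```

```text
[  9   4  14  57 305]
[ 0.47109113 -0.246616    0.077     ] [ 0.45890276 -0.29503006  0.077     ] -104.13071461431798 want -103.4
```

```bash
python3 -c "
from h import *
print(ticket.sign_off())"
```

```text
the job is handed in; nothing more can be done
None
```

The valve is set and the lever is fully open. I handed the job in at about 28 s of the 72 s allowed.

- **Needle valve:** I gripped the knob and turned it clockwise about 131° without letting go. Drag was about 0.04 N m, the needle met its seat at roughly 125°, and I stopped at 0.25 N m. I then backed it off 92° from tight, which is about 86° from first contact on the seat, and let go. The white line stayed in the same place relative to the gripper, so the knob did not slip.
- **Shut-off lever:** I swung it anticlockwise until it stopped moving and pushed back with 12 N, then let go. In the last wrist picture the sleeve measures -104.1° against -103.4° for fully in line with the tube. That 0.7° gap is within what the picture can measure.
- **Last checks:** The gripper was clear at 0.22 m with no force on it, and the hex key, ring and flange were never touched.
- **Disagreements:** The network's lever-end point put the lever at -106.7°; I trusted the stop force and the line fit instead. I did not photograph the knob's line angle again after letting go. The arm covered part of the set in the final top view.

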